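# Shut and bolt the sprung guard of a bench mortar mixer and switch it on

### The arm

A 6-joint arm with a two-finger parallel gripper is mounted at the origin on the work surface. World frame = base frame: x ahead of the robot, y to its left, z up, the work surface at z = 0. Lengths are in m, angles in degrees, forces in N, time in s.
With the tool pointing down it reaches from about 0.3 to 0.75 m from the base axis. Payload 8.5 kg.
Tool frame: the origin (TCP) lies midway between the tips of the shut fingers; the grasp point (between the pads) lies 19 mm behind it (env.pinch_z is the z of the grasp point in the tool frame, in m); z points along the fingers, y is the line along which they close (so a half turn about z gives the same grasp; the last joint's range is limited). The gripper opens to 85 mm and grips with 20 to 120 N. Pads are 22 mm wide; open, the fingers measure 114 mm over their backs; the gripper's body (76 mm by 85 mm) begins 54 mm behind the grasp point. The pads swing forward as they close: fully open they stand 13 mm farther back than shut.
Start: joints at [-80.976, 21.807, 74.336, -0, 83.858, -12.336], TCP at [0.2, -0.512, 0.231] pointing down, gripper open.
Joint ranges: [-178.18, 178.18], [-50.72, 133.34], [12.68, 142.11], [-81.47, 261.47], [9.98, 163.14], [-165.26, 165.26]. Speed limits (degrees/s): [136.94, 136.94, 180, 180, 180, 180].

### API

Orientations are given as a 3x3 rotation matrix whose columns are the frame's x, y, z axes.
In Python, from rig import env gives the robot as it stands.
- The arm moves only by the tool arm_command, never from a script. Its argument "deltas" is a list of rows, each an object of numbers: "rx", "ry", "rz": the turn, a rotation vector about the tool's x, y, z in rad; "dx", "dy", "dz": the shift along the tool's x, y, z in m; "fingers": the finger opening in m, from 0 to 0.0854. In form: [{"rx": .., "ry": .., "rz": .., "dx": .., "dy": .., "dz": .., "fingers": ..}, ...]. A call has 1 to 12 rows; each row shifts and turns the commanded pose from where the row before left it, along the tool's axes as they then stand; what a row does not reach is not made up. A row lasts 1/10 s, in which the tool goes at most 50 mm and 8.59 degrees, less where a joint would pass 70% of its speed; a pose out of reach is approached as far as the arm can. A call is refused whole if a number of a shift passes 0.05 or a number of a turn 0.15, either way. A call with a gripper value outside its range is refused whole. The fingers move at their own pace and stop on an object; "squeeze" is the grip in N (left out, the last holds). Time passes only in rows, so rows that do not move let the fingers close. It gives the time, the measured TCP pose, the force, the opening and the grip force at its end, in the units of the state.
- env.observe(): the state, without advancing time (a new reading comes with each control period).
- env.get_image(name): name is "side" or "top" or "wrist"; returns a dict with "color" (400x640x3 uint8, blue, green, red), "camera_matrix" (3x3 intrinsics, pixels), "k1" (the pictures are not rectified: a ray, as slopes to the right and down, at radius r is drawn at 1 + k1 r^2 times it, then the intrinsics apply), "eye" and "orientation" of the camera in the world. Camera axes: x right, y up, looking along -z (the intrinsics and any distortion apply to the point x, -y, -z); pixel columns grow to the right and rows downward; lengths in m; the calibration is good to about 2 mm. A picture is of the moment at which its call begins. There is no depth.
- env.close_job(): hands the job in; it is judged then, once.
Trained networks look in a picture, given as the dict that the camera call returned (one of the last four; its "shot" number tells which), for a name from the list of things; names that differ only in an ending like _2 or _b are one class to them, and where a whole thing is asked for, a point or a joint stands for the part that bears it (a point fixed in the world has none). Each returns a list of dicts, best first, with "p" (0 to 1); they miss things now and then, are a little off and sometimes report something else, mostly with a low value. They report only what shows in the picture. A call takes as long as a camera call. They do not tell look-alikes from the thing itself.
- env.look_for(query, picture): "box" ([left, top, right, bottom] in pixels, round what is visible of it).
- env.tip_of(query, picture): "location" ([column, row] in pixels: a listed point, or the origin of a listed thing).
The state is a dict: "time_s": time; "q": joint angles; "qvel": joint speeds; "joint_efforts": joint torques, N m; "position": TCP position; "tool_rot": TCP orientation; "ft_force": force on the tool from outside, world axes, zero at the start; "wrist_torque": the same for the moment, N m; "grip_width": finger opening in m; "gripper_force": force on a finger pad.
Only numpy, scipy, OpenCV 4.12 (cv2) and the standard library are available. Lean on these libraries where they do the work, as an engineer would, in place of code of your own. Each camera call takes 0.05 s, during which the arm holds its last target. There are 200 camera calls.

### The job

Get the bench mortar mixer running: swing its spring-loaded bowl guard fully shut and, while you hold it there against the spring, push the slide bolt fully home into the keeper so that the guard stays shut by itself. Only then turn the main switch on the control box clockwise to its stop, and leave the other things on the bench where they are.

Things in the scene. Friction and masses are not known exactly. Their poses are not given: they have to be found in the camera images.
- mixer: White bench mortar mixer, fixed, 330 mm deep, 240 wide, 455 tall. Origin on the bench under the axis of its steel bowl; x points from its front (robot side) back to its column, y to its left, z up. The guard is at its front, at bowl-rim height, below the overhanging drive head.
- guard_hinge (a point): Middle of the guard's hinge line, at the guard's lower front edge, 215 mm above the bench; in the mixer's frame (-0.150, 0, 0.215). The line runs along the mixer's y. The axes turn with the guard: x up the guard's face, y to the left, z out of the outer face.
- guard (a joint): Angle of the guard, a steel flap 130 mm long and 192 wide hinged at its lower edge. 0 = shut on a hard stop, rising at 30 degrees from level away from the robot. Elevation = 30 degrees + angle: it tips out towards the robot to its stop at 0.5 rad. Torsion springs hold it open (0.6 Nm open, 1.1 Nm shut: about 10 N at the bolt) and throw it open again if let go unbolted.
- bolt (a joint): Travel of the slide bolt on the guard: 0 = drawn back, 0.025 m = home. Slides along the guard's y to the mixer's left (+y), 1.2 N of friction, stays where left. The round-nosed rod is 10 mm thick, its axis 9 mm above the face. It enters the keeper from about 0.006 m on, cleanly only if the guard is held within about 0.015 rad of shut; else it butts against the keeper or passes outside it.
- bolt_knob (a point): Grip point on the bolt's black knob, a pin 13 mm thick standing square out of the guard, with a 17 mm ball end. The point is 41 mm above the guard's face, the ball's top 66 mm. In the guard_hinge frame it is at (0.105, 0.042 + bolt travel, 0.041), with the same axes. Beside the knob the rod and its guides rise to 17 mm above the face: keep the fingertips above that.
- keeper: Dark steel keeper on the fixed left jamb of the guard opening (a staple 26 mm by 16 mm whose top is 19.5 mm above the shut guard's face). Origin on the hinge line; the staple's middle is at (0.105, 0.110, 0) from it, x up the slope of the shut guard, y left, z out of its face.
- control_box: Grey control box, fixed, 120 mm by 110 mm, top 73 mm above the bench, beside the mixer's right. Origin under its middle; z up.
- switch (a joint): Angle of the rotary main switch on top of the control box: 0 = off, 1.05 rad (60 degrees) = on, at its stop. Grows clockwise as seen from above; it stays where it is left (0.06 Nm of friction).
- switch_grip (a point): Middle of the switch's grip bar, on its upright turning axis, 31 mm above the dial's underside and about 110 mm above the bench. The black bar is 42 mm long, 14 mm thick and 32 mm tall, its top 7 mm above this point; it lies along this point's x axis, which turns with it.
- jar: White plastic jar with a lid, 72 mm wide, 85 mm tall; a bystander. Origin under its middle.
- mould: Open steel mould with three troughs, 180 by 150 by 50 mm, heavy; a bystander. Origin under its middle.
- hard_hat: Orange-red hard hat, 270 mm wide, 155 mm tall; a bystander. Origin under its middle.
- head_edge (a point): Middle of the lower front edge of the mixer's drive head, 315 mm above the bench; in the mixer's frame (-0.056, 0, 0.315). The head's upright front face goes 80 mm to each side and up to 455 mm. It stands close over the shut guard's knob: a gripper pointing straight down would strike it, so as the guard shuts the tool must lean 25 to 45 degrees, its back towards the mixer's front (-x).
Not all that is in view belongs to the job. There is more than one size of the control_box; the job needs the middle-sized.

How it is judged (in metres and radians):
On the way, in this order (a step that is already met when the one before it is completed fails the run):
1. the guard is shut and the bolt is home in the keeper, the switch still off (value of joint guard below 0.04 rad and value of joint bolt above 0.019 m and value of joint switch below 0.3 rad), for 0.3 s.
2. the main switch is turned on (value of joint switch above 0.9 rad), for 0.2 s.
At the end, for the whole second after the job is handed in: The guard is within 0.04 rad of shut, kept there by the bolt alone, which is at least 19 mm out of its 25 mm; the switch is at least 0.9 rad round of its 1.05; the robot touches nothing (value of joint guard below 0.04 rad and value of joint bolt above 0.019 m and value of joint switch above 0.9 rad).
It fails at once if the switch is turned while the guard is not bolted (value of joint switch above 0.3 rad and (value of joint bolt below 0.015 m or value of joint guard above 0.06 rad)).
It fails at once if a bystander is pushed aside by more than 30 mm (distance of any of jar, mould, hard_hat from where it was at the start of the episode above 0.03 m).
It also fails if it takes over 54 s, if anything falls off the work surface, if the arm or the gripper's body presses on something with over 40 N, if the wrist force passes 120 N, or if a joint passes its speed limit or range.

## Working session

There is one attempt and no reset: what is moved stays moved. The work goes in short steps, Python scripts to look and compute and a tool call to move; the robot and the scene stay as the last step left them, time stands still between calls to the robot, and variables do not carry over. Pictures are saved under pics/ and viewed, at most 12 in all, crops included, and the job is handed in when it is done.

Besides the shell and the picture viewer there is one more tool, called after "Emit:" as name(argument=value, ...), one argument or row to a line, values as JSON. arm_command: Moves the arm, as the interface text tells. Its arguments: {"type":"object","properties":{"deltas":{"type":"array"},"squeeze":{"type":"number"}},"required":["deltas"]}

```bash
mkdir -p pics; ls; cat > h.py <<'E'
import numpy as np, cv2
from rig import env
def ray(im,px):
    K=np.array(im["camera_matrix"],float);k=im["k1"]
    p=cv2.undistortPoints(np.array([[px]],float),K,np.array([k,0,0,0,0.]))[0,0]
    d=np.array(im["orientation"])@np.array([p[0],-p[1],-1]);return np.array(im["eye"]),d/np.linalg.norm(d)
def proj(im,P):
    c=np.array(im["orientation"]).T@(np.array(P,float)-np.array(im["eye"]))
    x,y=c[0]/-c[2],-c[1]/-c[2];f=1+im["k1"]*(x*x+y*y);K=np.array(im["camera_matrix"])
    return np.array([K[0,0]*x*f+K[0,2],K[1,1]*y*f+K[1,2]])
def atz(im,px,z):
    e,d=ray(im,px);return e+d*(z-e[2])/d[2]
def tri(rs):
    A=0;b=0
    for e,d in rs:
        M=np.eye(3)-np.outer(d,d);A=A+M;b=b+M@e
    P=np.linalg.solve(A,b);return P,[np.linalg.norm(np.cross(P-e,d)) for e,d in rs]
E
python3 - <<'E'
from h import *
ims={n:env.get_image(n) for n in("side","top")}
for n,im in ims.items():
    cv2.imwrite(f"pics/{n}0.png",im["color"])
    print(n,np.round(im["eye"],3),np.round(im["orientation"],3).tolist(),im["camera_matrix"],im["k1"])
    for q in["mixer","guard_hinge","bolt_knob","keeper","control_box","switch_grip","head_edge","jar","mould","hard_hat"]:
        print(q,[(np.round(d["location"]).tolist(),round(d["p"],2)) for d in env.tip_of(q,im)[:4]],)
    for q in["control_box"]:
        print(q,[(np.round(d["box"]).tolist(),round(d["p"],2)) for d in env.look_for(q,im)[:4]],)
E
```

```text
pics
side [ 0.065 -0.263  1.665] [[0.461, 0.841, -0.285], [-0.888, 0.433, -0.158], [-0.009, 0.326, 0.945]] [[476.27531356   0.         328.9992457 ]
 [  0.         476.27531356 197.55934757]
 [  0.           0.           1.        ]] -0.09615166948673226
mixer []
guard_hinge [([291.0, 186.0], 0.72)]
bolt_knob [([276.0, 163.0], 0.59)]
keeper []
control_box [([354.0, 236.0], 0.93), ([401.0, 197.0], 0.76), ([386.0, 262.0], 0.75), ([302.0, 151.0], 0.21)]
switch_grip [([406.0, 186.0], 0.73), ([358.0, 228.0], 0.4), ([391.0, 258.0], 0.38)]
head_edge [([302.0, 150.0], 0.62)]
jar [([221.0, 201.0], 0.66), ([302.0, 150.0], 0.38)]
mould [([457.0, 281.0], 0.57)]
hard_hat [([218.0, 147.0], 0.85)]
control_box [([345.0, 210.0, 375.0, 252.0], 0.97), ([375.0, 164.0, 432.0, 222.0], 0.68), ([270.0, 152.0, 288.0, 169.0], 0.63), ([374.0, 248.0, 404.0, 276.0], 0.57)]
top [ 0.298 -0.035  1.496] [[-0.002, 0.986, -0.167], [-1.0, -0.001, 0.005], [0.005, 0.167, 0.986]] [[444.85762068   0.         319.03445276]
 [  0.         444.85762068 193.97964377]
 [  0.           0.           1.        ]] -0.052260333075300154
mixer [([273.0, 172.0], 0.79), ([346.0, 214.0], 0.64)]
guard_hinge [([272.0, 206.0], 0.62)]
bolt_knob [([243.0, 191.0], 0.74)]
keeper []
control_box [([371.0, 155.0], 0.93), ([344.0, 213.0], 0.58)]
switch_grip [([348.0, 211.0], 0.63), ([376.0, 146.0], 0.56)]
head_edge [([266.0, 164.0], 0.73)]
jar [([199.0, 248.0], 0.57)]
mould [([246.0, 191.0], 0.65)]
hard_hat [([165.0, 188.0], 0.86)]
control_box [([378.0, 208.0, 405.0, 236.0], 0.87), ([348.0, 125.0, 401.0, 182.0], 0.66), ([328.0, 187.0, 367.0, 232.0], 0.59)]
```

```bash
python3 - <<'E'
import cv2
for n,(a,b,c,d) in {"side":(180,90,500,310),"top":(130,80,450,300)}.items():
    im=cv2.imread(f"pics/{n}0.png")[b:d,a:c];cv2.imwrite(f"pics/{n}0c.png",cv2.resize(im,None,fx=2.5,fy=2.5,interpolation=cv2.INTER_CUBIC))
E
```

```text
(no output)
```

View pics/side0c.png

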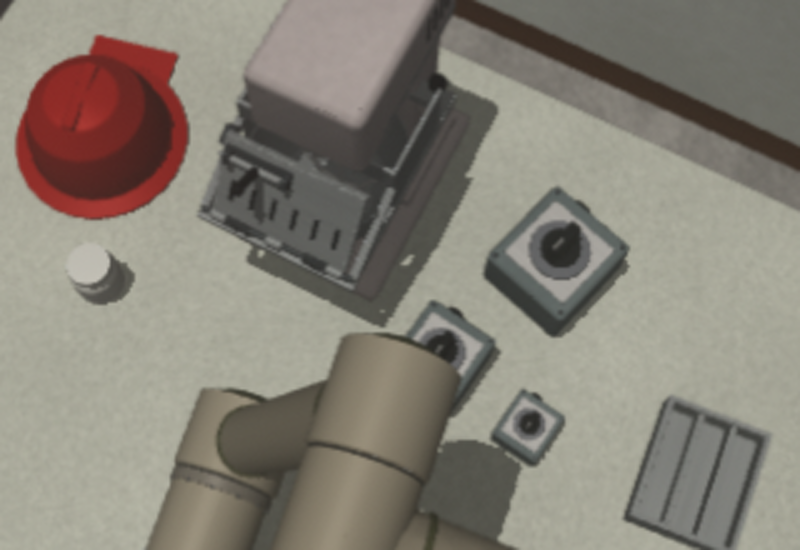

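View pics/top0c.png

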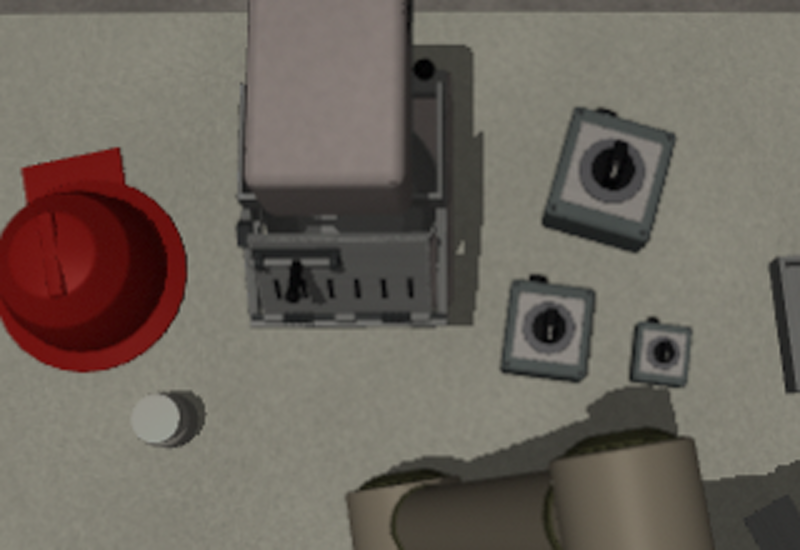

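```bash
cat >> h.py <<'E'
def Rz(a):c,s=np.cos(a),np.sin(a);return np.array([[c,-s,0],[s,c,0],[0,0,1.]])
def guardpt(p,ang):  # guard_hinge-frame point -> mixer frame
    e=np.pi/6+ang;c,s=np.cos(e),np.sin(e)
    return np.array([-.15,0,.215])+p[0]*np.array([c,0,s])+p[1]*np.array([0,1,0])+p[2]*np.array([-s,0,c])
E
python3 - <<'E'
from h import *
from scipy.optimize import least_squares
S,T=env.get_image("side"),env.get_image("top")
obs=[]
P={"guard_hinge":[-.15,0,.215],"head_edge":[-.056,0,.315],"bolt_knob":guardpt([.105,.042,.041],.5)}
obs=[(T,P["guard_hinge"],(272,206)),(S,P["guard_hinge"],(291,186)),(T,P["head_edge"],(266,164)),(S,P["head_edge"],(302,150)),(T,P["bolt_knob"],(243,191)),(S,P["bolt_knob"],(276,163)),
(T,[-.056,.08,.455],(228.8,154)),(T,[-.056,-.08,.455],(292,153.2)),(S,[-.056,.08,.455],(278.8,120)),(S,[-.056,-.08,.455],(323.2,140.8))]
f=lambda v:np.concatenate([proj(i,Rz(v[2])@np.array(p)+[v[0],v[1],0])-np.array(u) for i,p,u in obs])
r=least_squares(f,[.6,0.05,0],loss="soft_l1");print(r.x);print(np.round(f(r.x).reshape(-1,2),1).tolist())
m=lambda p:Rz(r.x[2])@np.array(p)+[r.x[0],r.x[1],0]
for k in P:print(k,m(P[k]))
print("knob shut",m(guardpt([.105,.042,.041],0)))
print("switch",tri([ray(T,(348,211)),ray(S,(358,228))]),atz(T,(349,211),.11),atz(S,(358,228),.11))
for a in((501,373),(585,381),(595,290),(513,281)):print("box",atz(T,(130+a[0]/2.5,80+a[1]/2.5),.073))
for a in((553,308),(547,343)):print("bar",atz(T,(130+a[0]/2.5,80+a[1]/2.5),.117))
for n,a,z in(("jar",(199,248),.0),("big",(371,155),0),("small",(394,221),.05),("hat",(165,188),0)):print(n,atz(T,a,z))
E
```

```text
[ 0.63046406  0.10476003 -0.00461872]
[[-3.3, -0.1], [0.3, 0.4], [-0.5, 2.5], [1.4, 0.1], [5.7, 1.7], [3.4, -0.5], [-3.0, -0.8], [0.0, 0.2], [-2.8, -2.0], [2.2, 0.3]]
guard_hinge [0.48046566 0.10545283 0.215     ]
head_edge [0.57446466 0.10501868 0.315     ]
bolt_knob [0.5002771  0.14736178 0.32600066]
knob shut [0.55109156 0.14712708 0.30300704]
switch (array([ 0.48456567, -0.13666311,  0.09035329]), [np.float64(0.0040914832147052466), np.float64(0.004091483214705162)]) [ 0.47894257 -0.135631    0.11      ] [ 0.48242919 -0.1409057   0.11      ]
box [ 0.42512546 -0.07796031  0.073     ]
box [ 0.41462381 -0.18549924  0.073     ]
box [ 0.53271676 -0.2006978   0.073     ]
box [ 0.54471127 -0.09430306  0.073     ]
bar [ 0.50265833 -0.14234794  0.117     ]
bar [ 0.45854393 -0.13424109  0.117     ]
jar [0.36882068 0.3606257  0.        ]
big [ 0.68884087 -0.22267825  0.        ]
small [ 0.45351415 -0.28693145  0.05      ]
hat [0.57351084 0.48679499 0.        ]
```

```bash
python3 - <<'E'
from h import *
o=env.observe();R=np.array(o["tool_rot"]);print(o["time_s"],np.round(R,3).tolist(),o["position"],env.pinch_z)
w=env.get_image("wrist");print("cam in tool",np.round(R.T@(np.array(w["eye"])-o["position"]),3),np.round(R.T@np.array(w["orientation"]),3).tolist(),w["camera_matrix"],w["k1"])
E
```

```text
1.3 [[0.931, 0.364, -0.0], [0.364, -0.931, -0.0], [-0.0, 0.0, -1.0]] [ 0.20031247 -0.51221905  0.23131449] -0.0187
cam in tool [ 0.075  0.    -0.143] [[-0.0, 0.955, 0.296], [1.0, 0.001, -0.001], [-0.001, 0.296, -0.955]] [[325.08816581   0.         318.2754321 ]
 [  0.         325.08816581 198.39631107]
 [  0.           0.           1.        ]] -0.06245144048695901
```

```bash
cat >> h.py <<'E'
from scipy.spatial.transform import Rotation as Ro, Slerp
def lean(l,yaw=0):
    l=np.radians(l);s,c=np.sin(l),np.cos(l)
    return Rz(yaw)@np.array([[c,0,s],[0,-1,0],[s,0,-c]])
def plan(wps,p=None,R=None):
    """wps: (pos,R,rows)"""
    if p is None:
        o=env.observe();p,R=np.array(o["position"]),np.array(o["tool_rot"])
    for P,Q,n in wps:
        P=np.array(P);s=Slerp([0,1],Ro.from_matrix([R,Q]));Rc=R;pc=p
        for k in range(1,n+1):
            Rn=s(k/n).as_matrix();pn=p+(P-p)*k/n
            d=Rc.T@(pn-pc);w=Ro.from_matrix(Rc.T@Rn).as_rotvec()
            print('{"dx":%.4f,"dy":%.4f,"dz":%.4f,"rx":%.3f,"ry":%.3f,"rz":%.3f},'%(*d,*w))
            Rc,pc=Rn,pn
        p,R=P,Q
        print()
E
python3 - <<'E'
from h import *
plan([([.3,-.3,.40],lean(0),10),([.423,.147,.39],lean(50),14)])
E
```

```text
{"dx":0.0170,"dy":-0.0161,"dz":-0.0169,"rx":0.000,"ry":0.000,"rz":0.037},
{"dx":0.0164,"dy":-0.0168,"dz":-0.0169,"rx":0.000,"ry":0.000,"rz":0.037},
{"dx":0.0158,"dy":-0.0174,"dz":-0.0169,"rx":0.000,"ry":0.000,"rz":0.037},
{"dx":0.0151,"dy":-0.0179,"dz":-0.0169,"rx":0.000,"ry":0.000,"rz":0.037},
{"dx":0.0144,"dy":-0.0185,"dz":-0.0169,"rx":0.000,"ry":0.000,"rz":0.037},
{"dx":0.0137,"dy":-0.0190,"dz":-0.0169,"rx":0.000,"ry":0.000,"rz":0.037},
{"dx":0.0130,"dy":-0.0195,"dz":-0.0169,"rx":0.000,"ry":0.000,"rz":0.037},
{"dx":0.0123,"dy":-0.0200,"dz":-0.0169,"rx":0.000,"ry":0.000,"rz":0.037},
{"dx":0.0115,"dy":-0.0204,"dz":-0.0169,"rx":0.000,"ry":0.000,"rz":0.037},
{"dx":0.0108,"dy":-0.0208,"dz":-0.0169,"rx":0.000,"ry":0.000,"rz":0.037},

{"dx":0.0088,"dy":-0.0319,"dz":0.0007,"rx":0.000,"ry":0.062,"rz":0.000},
{"dx":0.0087,"dy":-0.0319,"dz":0.0013,"rx":0.000,"ry":0.062,"rz":0.000},
{"dx":0.0086,"dy":-0.0319,"dz":0.0018,"rx":0.000,"ry":0.062,"rz":0.000},
{"dx":0.0085,"dy":-0.0319,"dz":0.0023,"rx":0.000,"ry":0.062,"rz":0.000},
{"dx":0.0083,"dy":-0.0319,"dz":0.0029,"rx":0.000,"ry":0.062,"rz":0.000},
{"dx":0.0081,"dy":-0.0319,"dz":0.0034,"rx":0.000,"ry":0.062,"rz":0.000},
{"dx":0.0079,"dy":-0.0319,"dz":0.0039,"rx":0.000,"ry":0.062,"rz":0.000},
{"dx":0.0077,"dy":-0.0319,"dz":0.0044,"rx":0.000,"ry":0.062,"rz":0.000},
{"dx":0.0074,"dy":-0.0319,"dz":0.0048,"rx":0.000,"ry":0.062,"rz":0.000},
{"dx":0.0071,"dy":-0.0319,"dz":0.0053,"rx":0.000,"ry":0.062,"rz":0.000},
{"dx":0.0067,"dy":-0.0319,"dz":0.0057,"rx":0.000,"ry":0.062,"rz":0.000},
{"dx":0.0063,"dy":-0.0319,"dz":0.0061,"rx":0.000,"ry":0.062,"rz":0.000},
{"dx":0.0060,"dy":-0.0319,"dz":0.0065,"rx":0.000,"ry":0.062,"rz":0.000},
{"dx":0.0055,"dy":-0.0319,"dz":0.0069,"rx":0.000,"ry":0.062,"rz":0.000},
```

Emit:
arm_command(
  deltas=[
    {"dx": 0.017,"dy": -0.016,"dz": -0.017,"rz": 0.037,"fingers": 0.05},
    {"dx": 0.0164,"dy": -0.017,"dz": -0.017,"rz": 0.037},
    {"dx": 0.016,"dy": -0.0174,"dz": -0.017,"rz": 0.037},
    {"dx": 0.015,"dy": -0.018,"dz": -0.017,"rz": 0.037},
    {"dx": 0.0144,"dy": -0.0185,"dz": -0.017,"rz": 0.037},
    {"dx": 0.0137,"dy": -0.019,"dz": -0.017,"rz": 0.037},
    {"dx": 0.013,"dy": -0.0195,"dz": -0.017,"rz": 0.037},
    {"dx": 0.0123,"dy": -0.02,"dz": -0.017,"rz": 0.037},
    {"dx": 0.0115,"dy": -0.0204,"dz": -0.017,"rz": 0.037},
    {"dx": 0.0108,"dy": -0.0208,"dz": -0.017,"rz": 0.037},
  ],
)

```text
invalid input
```

Emit:
arm_command(
  deltas=[
    {"dx": 0.01,"dy": -0.037,"dz": 0.001,"ry": 0.072},
    {"dx": 0.01,"dy": -0.037,"dz": 0.0015,"ry": 0.072},
    {"dx": 0.01,"dy": -0.037,"dz": 0.002,"ry": 0.072},
    {"dx": 0.01,"dy": -0.037,"dz": 0.003,"ry": 0.072},
    {"dx": 0.01,"dy": -0.037,"dz": 0.0035,"ry": 0.072},
    {"dx": 0.0095,"dy": -0.037,"dz": 0.004,"ry": 0.072},
    {"dx": 0.009,"dy": -0.037,"dz": 0.0045,"ry": 0.072},
    {"dx": 0.009,"dy": -0.037,"dz": 0.005,"ry": 0.072},
    {"dx": 0.0085,"dy": -0.037,"dz": 0.006,"ry": 0.072},
    {"dx": 0.008,"dy": -0.037,"dz": 0.007,"ry": 0.072},
    {"dx": 0.0075,"dy": -0.037,"dz": 0.007,"ry": 0.072},
    {"dx": 0.007,"dy": -0.037,"dz": 0.008,"ry": 0.072},
  ],
)

```text
invalid input
```

```bash
python3 - <<'E'
from h import *
o=env.observe();R=np.array(o["tool_rot"]);print(o["time_s"],np.round(R,3).tolist(),o["position"],np.round(o["q"],1),np.round(o["ft_force"],1))
w=env.get_image("wrist");cv2.imwrite("pics/w1.png",w["color"])
m=lambda p:Rz(-.0046)@np.array(p)+[.6305,.1048,0]
for q,P in(("guard_hinge",[-.15,0,.215]),("bolt_knob",guardpt([.105,.042,.041],.5)),("head_edge",[-.056,0,.315]),("keeper",[-.15,0,.215])):
    print(q,[(np.round(d["location"],1).tolist(),round(d["p"],2)) for d in env.tip_of(q,w)[:3]],"pred",proj(w,m(P)))
E
```

```text
1.35 [[0.931, 0.364, -0.0], [0.364, -0.931, -0.0], [-0.0, 0.0, -1.0]] [ 0.20030636 -0.51221368  0.23135154] [-81.   21.8  74.3  -0.   83.9 -12.3] [0.6 0.1 0.1]
guard_hinge [] pred [141279.5459638  130910.25871543]
bolt_knob [] pred [-5034.73646076 -4446.77093535]
head_edge [] pred [-3245.05128954 -3804.28437074]
keeper [] pred [141279.5459638  130910.25871543]
```

View pics/w1.png

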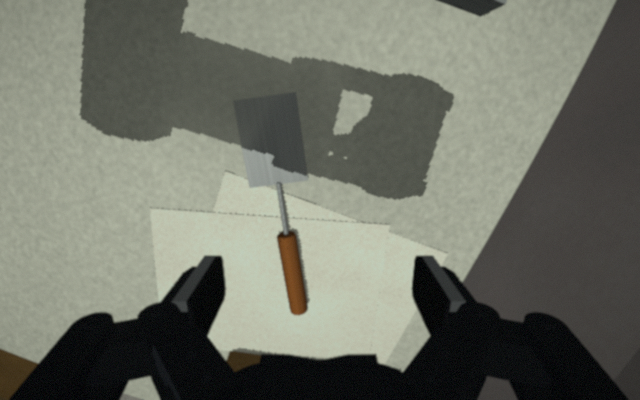

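The picture shows only a trowel and paper under the start pose, because both moves were refused. I'll send complete rows.

Emit:
arm_command(
  deltas=[
    {"rx": 0,"ry": 0,"rz": 0.037,"dx": 0.017,"dy": -0.016,"dz": -0.017,"fingers": 0.05},
    {"rx": 0,"ry": 0,"rz": 0.037,"dx": 0.0164,"dy": -0.017,"dz": -0.017,"fingers": 0.05},
    {"rx": 0,"ry": 0,"rz": 0.037,"dx": 0.016,"dy": -0.0174,"dz": -0.017,"fingers": 0.05},
    {"rx": 0,"ry": 0,"rz": 0.037,"dx": 0.015,"dy": -0.018,"dz": -0.017,"fingers": 0.05},
    {"rx": 0,"ry": 0,"rz": 0.037,"dx": 0.0144,"dy": -0.0185,"dz": -0.017,"fingers": 0.05},
    {"rx": 0,"ry": 0,"rz": 0.037,"dx": 0.0137,"dy": -0.019,"dz": -0.017,"fingers": 0.05},
    {"rx": 0,"ry": 0,"rz": 0.037,"dx": 0.013,"dy": -0.0195,"dz": -0.017,"fingers": 0.05},
    {"rx": 0,"ry": 0,"rz": 0.037,"dx": 0.0123,"dy": -0.02,"dz": -0.017,"fingers": 0.05},
    {"rx": 0,"ry": 0,"rz": 0.037,"dx": 0.0115,"dy": -0.0204,"dz": -0.017,"fingers": 0.05},
    {"rx": 0,"ry": 0,"rz": 0.037,"dx": 0.0108,"dy": -0.0208,"dz": -0.017,"fingers": 0.05},
  ],
)

```text
time_s: 2.6
position: [0.3, -0.2986, 0.4021]
tool_rot: [[1.0, 0.001, 0.0], [0.001, -1.0, -0.0], [0.0, 0.0, -1.0]]
ft_force: [-0.6, -0.0, 0.7]
grip_width: 0.05
gripper_force: 0.0
```

Emit:
arm_command(
  deltas=[
    {"rx": 0,"rz": 0,"fingers": 0.05,"dx": 0.01,"dy": -0.037,"dz": 0.001,"ry": 0.072},
    {"rx": 0,"rz": 0,"fingers": 0.05,"dx": 0.01,"dy": -0.037,"dz": 0.0015,"ry": 0.072},
    {"rx": 0,"rz": 0,"fingers": 0.05,"dx": 0.01,"dy": -0.037,"dz": 0.002,"ry": 0.072},
    {"rx": 0,"rz": 0,"fingers": 0.05,"dx": 0.01,"dy": -0.037,"dz": 0.003,"ry": 0.072},
    {"rx": 0,"rz": 0,"fingers": 0.05,"dx": 0.01,"dy": -0.037,"dz": 0.0035,"ry": 0.072},
    {"rx": 0,"rz": 0,"fingers": 0.05,"dx": 0.0095,"dy": -0.037,"dz": 0.004,"ry": 0.072},
    {"rx": 0,"rz": 0,"fingers": 0.05,"dx": 0.009,"dy": -0.037,"dz": 0.0045,"ry": 0.072},
    {"rx": 0,"rz": 0,"fingers": 0.05,"dx": 0.009,"dy": -0.037,"dz": 0.005,"ry": 0.072},
    {"rx": 0,"rz": 0,"fingers": 0.05,"dx": 0.0085,"dy": -0.037,"dz": 0.006,"ry": 0.072},
    {"rx": 0,"rz": 0,"fingers": 0.05,"dx": 0.008,"dy": -0.037,"dz": 0.007,"ry": 0.072},
    {"rx": 0,"rz": 0,"fingers": 0.05,"dx": 0.0075,"dy": -0.037,"dz": 0.007,"ry": 0.072},
    {"rx": 0,"rz": 0,"fingers": 0.05,"dx": 0.007,"dy": -0.037,"dz": 0.008,"ry": 0.072},
  ],
)

```text
time_s: 3.8
position: [0.4216, 0.1452, 0.3956]
tool_rot: [[0.648, 0.004, 0.762], [0.002, -1.0, 0.004], [0.762, -0.001, -0.648]]
ft_force: [1.5, -2.0, -0.6]
grip_width: 0.0502
gripper_force: 0.0
```

```bash
python3 - <<'E'
from h import *
o=env.observe();R=np.array(o["tool_rot"]);print(o["time_s"],np.round(R,3).tolist(),o["position"],np.round(o["q"],1),np.round(o["ft_force"],1))
w=env.get_image("wrist");cv2.imwrite("pics/w2.png",w["color"])
m=lambda p:Rz(-.0046)@np.array(p)+[.6305,.1048,0]
for q,P in(("guard_hinge",[-.15,0,.215]),("bolt_knob",guardpt([.105,.042,.041],.5)),("head_edge",[-.056,0,.315]),("keeper",[-.15,0,.215])):
    print(q,[(np.round(d["location"],1).tolist(),round(d["p"],2)) for d in env.tip_of(q,w)[:3]],"pred",proj(w,m(P)))
E
```

```text
3.8 [[0.648, 0.004, 0.762], [0.002, -1.0, 0.004], [0.762, -0.001, -0.648]] [0.42157537 0.14516873 0.3956396 ] [  6.6 -12.2 100.5  -7.1  42.4  99.4] [ 1.5 -2.  -0.6]
guard_hinge [([355.9, 273.0], 0.9), ([362.3, 140.4], 0.29)] pred [355.36165724 271.27150861]
bolt_knob [([309.0, 202.9], 0.93)] pred [315.10293106 199.37907728]
head_edge [([360.4, 141.8], 0.64)] pred [360.32405851 139.86976637]
keeper [] pred [355.36165724 271.27150861]
```

View pics/w2.png

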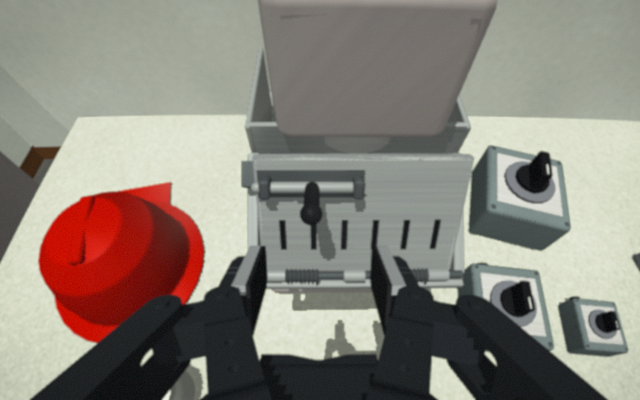

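The wrist view shows the guard open, with the knob's ball at about (311,212), its pin base at (313,186) and the rod at row 187. The keeper is at (247,172), and the middle box's switch at (520,298). The prediction agrees to within about 6 px, so I'll refit with these points.

```bash
python3 - <<'E'
from h import *
from scipy.optimize import least_squares
w=env.get_image("wrist");T=env.get_image("top");S=env.get_image("side")
b=env.tip_of("bolt_knob",T),env.tip_of("bolt_knob",S)
K=guardpt([.105,.042,.041],.5)
obs=[(w,[-.15,0,.215],(355.9,273),3),(w,K,(310,203),3),(w,guardpt([.105,.042,.058],.5),(311,212),3),(w,[-.056,0,.315],(360.4,141.8),2),(w,guardpt([.13,.096,0],.5),(257,156),2),(w,guardpt([.13,-.096,0],.5),(473,156),2),
(T,[-.15,0,.215],(272,206),1),(S,[-.15,0,.215],(291,186),1),(T,[-.056,0,.315],(266,164),1),(S,[-.056,0,.315],(302,150),1),(T,[-.056,.08,.455],(228.8,154),1),(T,[-.056,-.08,.455],(292,153.2),1)]
f=lambda v,k=1:np.concatenate([(wt if k else 1)*(proj(i,Rz(v[2])@np.array(p)+[v[0],v[1],0])-np.array(u)) for i,p,u,wt in obs])
r=least_squares(f,[.63,0.105,0],loss="soft_l1",f_scale=3);print(r.x);print(np.round(f(r.x,0).reshape(-1,2),1).tolist())
m=lambda p:Rz(r.x[2])@np.array(p)+[r.x[0],r.x[1],0]
print("knob",m(K),"shut",m(guardpt([.105,.042,.041],0)))
print("box sw",proj(w,[.48,-.137,.11]),[(np.round(d["location"],1).tolist(),round(d["p"],2)) for d in env.tip_of("switch_grip",w)[:4]])
plan([(m(guardpt([.105,.042,.022],.5))-lean(55)[:,2]*.07,lean(55),4),(m(guardpt([.105,.042,.024],.5)),lean(55),6)])
E
```

```text
[ 0.6269372   0.10266974 -0.01136477]
[[-1.8, 0.5], [3.4, -1.0], [1.9, 0.4], [-0.6, -0.4], [-4.1, -1.7], [-1.7, 1.4], [-3.0, 1.1], [0.1, 1.4], [0.1, 3.8], [1.3, 1.2], [-2.3, 0.4], [0.7, 1.8]]
knob [0.49704058 0.14614876 0.32600066] shut [0.54785231 0.14557127 0.30300704]
box sw [521.74905745 295.36914971] [([543.4, 165.5], 0.84), ([527.0, 296.2], 0.67), ([611.7, 319.1], 0.58)]
{"dx":-0.0019,"dy":-0.0011,"dz":0.0127,"rx":0.000,"ry":0.025,"rz":-0.000},
{"dx":-0.0022,"dy":-0.0011,"dz":0.0126,"rx":0.000,"ry":0.025,"rz":-0.000},
{"dx":-0.0025,"dy":-0.0011,"dz":0.0126,"rx":0.000,"ry":0.025,"rz":-0.000},
{"dx":-0.0028,"dy":-0.0011,"dz":0.0125,"rx":0.000,"ry":0.025,"rz":-0.000},

{"dx":-0.0000,"dy":-0.0000,"dz":0.0113,"rx":0.000,"ry":0.000,"rz":0.000},
{"dx":-0.0000,"dy":-0.0000,"dz":0.0113,"rx":0.000,"ry":0.000,"rz":0.000},
{"dx":-0.0000,"dy":-0.0000,"dz":0.0113,"rx":0.000,"ry":0.000,"rz":0.000},
{"dx":-0.0000,"dy":-0.0000,"dz":0.0113,"rx":0.000,"ry":0.000,"rz":0.000},
{"dx":-0.0000,"dy":-0.0000,"dz":0.0113,"rx":0.000,"ry":0.000,"rz":0.000},
{"dx":-0.0000,"dy":-0.0000,"dz":0.0113,"rx":0.000,"ry":0.000,"rz":0.000},
```

Emit:
arm_command(
  deltas=[
    {"rx": 0,"ry": 0.025,"rz": 0,"dx": -0.002,"dy": -0.0011,"dz": 0.0127,"fingers": 0.05},
    {"rx": 0,"ry": 0.025,"rz": 0,"dx": -0.0022,"dy": -0.0011,"dz": 0.0126,"fingers": 0.05},
    {"rx": 0,"ry": 0.025,"rz": 0,"dx": -0.0025,"dy": -0.0011,"dz": 0.0126,"fingers": 0.05},
    {"rx": 0,"ry": 0.025,"rz": 0,"dx": -0.0028,"dy": -0.0011,"dz": 0.0125,"fingers": 0.05},
    {"rx": 0,"ry": 0,"rz": 0,"dx": 0,"dy": 0,"dz": 0.011,"fingers": 0.05},
    {"rx": 0,"ry": 0,"rz": 0,"dx": 0,"dy": 0,"dz": 0.011,"fingers": 0.05},
    {"rx": 0,"ry": 0,"rz": 0,"dx": 0,"dy": 0,"dz": 0.011,"fingers": 0.05},
    {"rx": 0,"ry": 0,"rz": 0,"dx": 0,"dy": 0,"dz": 0,"fingers": 0.05},
  ],
)

```text
time_s: 5.15
position: [0.4836, 0.1472, 0.3362]
tool_rot: [[0.574, 0.001, 0.819], [0.001, -1.0, 0.001], [0.819, 0.001, -0.574]]
ft_force: [-0.5, -0.5, -0.1]
grip_width: 0.0501
gripper_force: 0.0
```

```bash
python3 - <<'E'
from h import *
o=env.observe();print(o["time_s"],o["position"],np.round(o["ft_force"],1),np.round(o["tool_rot"],3).tolist())
w=env.get_image("wrist");cv2.imwrite("pics/w3.png",w["color"][100:360,160:480].repeat(2,0).repeat(2,1))
print([(np.round(d["location"],1).tolist(),round(d["p"],2)) for d in env.tip_of("bolt_knob",w)[:4]],proj(w,[.497,.1461,.326]))
R=np.array(o["tool_rot"]);print(proj(w,np.array(o["position"])+R@[0,0,.03]))
E
```

```text
5.15 [0.48355924 0.14719282 0.33623374] [-0.5 -0.5 -0.1] [[0.574, 0.001, 0.819], [0.001, -1.0, 0.001], [0.819, 0.001, -0.574]]
[([311.6, 245.8], 0.85)] [319.156727  245.7620827]
[317.17077104 234.85519064]
```

View pics/w3.png

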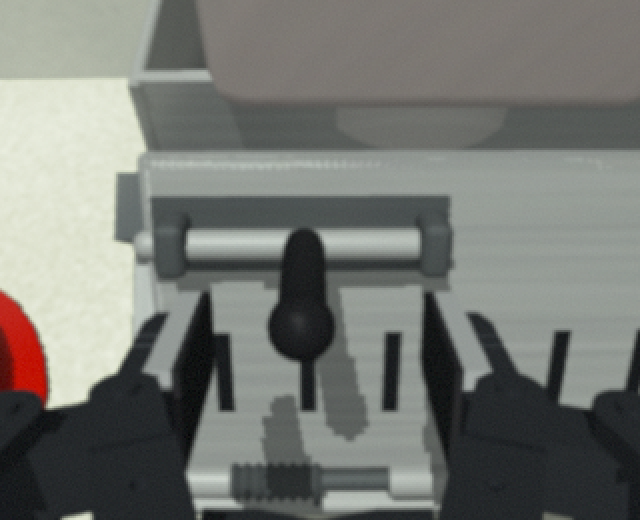

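The knob is at about (311,245) in the full image and sits 3–4 mm to the left of the midpoint between the fingers. I'll shift left, advance and grip.

Emit:
arm_command(
  deltas=[
    {"rx": 0,"ry": 0,"rz": 0,"dx": 0,"dy": -0.003,"dz": 0.011,"fingers": 0.05},
    {"rx": 0,"ry": 0,"rz": 0,"dx": 0,"dy": 0,"dz": 0.011,"fingers": 0.05},
    {"rx": 0,"ry": 0,"rz": 0,"dx": 0,"dy": 0,"dz": 0.011,"fingers": 0.05},
    {"rx": 0,"ry": 0,"rz": 0,"dx": 0,"dy": 0,"dz": 0,"fingers": 0.0},
    {"rx": 0,"ry": 0,"rz": 0,"dx": 0,"dy": 0,"dz": 0,"fingers": 0.0},
    {"rx": 0,"ry": 0,"rz": 0,"dx": 0,"dy": 0,"dz": 0,"fingers": 0.0},
    {"rx": 0,"ry": 0,"rz": 0,"dx": 0,"dy": 0,"dz": 0,"fingers": 0.0},
    {"rx": 0,"ry": 0,"rz": 0,"dx": 0,"dy": 0,"dz": 0,"fingers": 0.0},
  ],
  squeeze=50,
)

```text
time_s: 6.05
position: [0.5094, 0.1506, 0.3182]
tool_rot: [[0.573, 0.002, 0.82], [0.001, -1.0, 0.001], [0.82, 0.0, -0.573]]
ft_force: [1.1, -0.8, -1.1]
grip_width: 0.0139
gripper_force: 48.6
```

```bash
cat > arc.py <<'E'
from h import *
import sys
def arc(a0,a1,l0,l1,n,h=(.477,.215),y=.1506,r=.1148,ph=np.radians(53.0)):
    w=[]
    for k in range(n+1):
        a=a0+(a1-a0)*k/n;L=lean(l0+(l1-l0)*k/n)
        w.append((np.array([h[0]+r*np.cos(ph+a),y,h[1]+r*np.sin(ph+a)])+L[:,2]*.0187,L,1))
    print(w[0][0],w[-1][0]);plan(w[1:],w[0][0],w[0][1])
E
python3 -c "
from arc import *
arc(.5,.06,55,41,12)"
```

```text
[0.50899354 0.1506     0.31785656] [0.55273465 0.1506     0.29654812]
{"dx":0.0014,"dy":0.0000,"dz":0.0038,"rx":0.000,"ry":-0.020,"rz":0.000},

{"dx":0.0014,"dy":0.0000,"dz":0.0038,"rx":0.000,"ry":-0.020,"rz":0.000},

{"dx":0.0013,"dy":0.0000,"dz":0.0038,"rx":0.000,"ry":-0.020,"rz":0.000},

{"dx":0.0013,"dy":0.0000,"dz":0.0039,"rx":0.000,"ry":-0.020,"rz":0.000},

{"dx":0.0012,"dy":0.0000,"dz":0.0039,"rx":0.000,"ry":-0.020,"rz":0.000},

{"dx":0.0011,"dy":0.0000,"dz":0.0039,"rx":0.000,"ry":-0.020,"rz":0.000},

{"dx":0.0011,"dy":0.0000,"dz":0.0040,"rx":0.000,"ry":-0.020,"rz":0.000},

{"dx":0.0010,"dy":0.0000,"dz":0.0040,"rx":0.000,"ry":-0.020,"rz":0.000},

{"dx":0.0009,"dy":0.0000,"dz":0.0040,"rx":0.000,"ry":-0.020,"rz":0.000},

{"dx":0.0009,"dy":0.0000,"dz":0.0040,"rx":0.000,"ry":-0.020,"rz":0.000},

{"dx":0.0008,"dy":0.0000,"dz":0.0040,"rx":0.000,"ry":-0.020,"rz":0.000},

{"dx":0.0007,"dy":0.0000,"dz":0.0041,"rx":0.000,"ry":-0.020,"rz":0.000},
```

Emit:
arm_command(
  deltas=[
    {"rx": 0,"ry": -0.02,"rz": 0,"dx": 0.0014,"dy": 0,"dz": 0.0038,"fingers": 0.0},
    {"rx": 0,"ry": -0.02,"rz": 0,"dx": 0.0014,"dy": 0,"dz": 0.0038,"fingers": 0.0},
    {"rx": 0,"ry": -0.02,"rz": 0,"dx": 0.0013,"dy": 0,"dz": 0.0038,"fingers": 0.0},
    {"rx": 0,"ry": -0.02,"rz": 0,"dx": 0.0013,"dy": 0,"dz": 0.0039,"fingers": 0.0},
    {"rx": 0,"ry": -0.02,"rz": 0,"dx": 0.0012,"dy": 0,"dz": 0.0039,"fingers": 0.0},
    {"rx": 0,"ry": -0.02,"rz": 0,"dx": 0.0011,"dy": 0,"dz": 0.0039,"fingers": 0.0},
    {"rx": 0,"ry": -0.02,"rz": 0,"dx": 0.0011,"dy": 0,"dz": 0.004,"fingers": 0.0},
    {"rx": 0,"ry": -0.02,"rz": 0,"dx": 0.001,"dy": 0,"dz": 0.004,"fingers": 0.0},
  ],
  squeeze=60,
)

```text
time_s: 6.85
position: [0.5406, 0.1508, 0.3072]
tool_rot: [[0.695, 0.002, 0.719], [0.002, -1.0, 0.002], [0.719, 0.0, -0.695]]
ft_force: [-5.1, -0.1, 7.7]
grip_width: 0.014
gripper_force: 58.4
```

Emit:
arm_command(
  deltas=[
    {"rx": 0,"ry": -0.02,"rz": 0,"dx": 0.0009,"dy": 0,"dz": 0.004,"fingers": 0.0},
    {"rx": 0,"ry": -0.02,"rz": 0,"dx": 0.0009,"dy": 0,"dz": 0.004,"fingers": 0.0},
    {"rx": 0,"ry": -0.02,"rz": 0,"dx": 0.0008,"dy": 0,"dz": 0.004,"fingers": 0.0},
    {"rx": 0,"ry": -0.02,"rz": 0,"dx": 0.0007,"dy": 0,"dz": 0.004,"fingers": 0.0},
    {"rx": 0,"ry": 0,"rz": 0,"dx": 0,"dy": 0,"dz": 0,"fingers": 0.0},
  ],
)

```text
time_s: 7.35
position: [0.5545, 0.1508, 0.298]
tool_rot: [[0.75, 0.002, 0.661], [0.002, -1.0, 0.001], [0.661, -0.0, -0.75]]
ft_force: [-4.9, 0.3, 7.1]
grip_width: 0.0138
gripper_force: 58.7
```

```bash
cat > chk.py <<'E'
from h import *
o=env.observe();R=np.array(o["tool_rot"]);p=np.array(o["position"]);g=p-R[:,2]*.0187
v=g-[.477,0,.215];print("ang",np.arctan2(v[2],v[0])-np.radians(53.0),"r",np.hypot(v[0],v[2]),g,o["time_s"])
F=np.array(o["ft_force"]);print("F",np.round(F,1),"along shut normal(out)",F@[-.5,0,.866])
E
python3 chk.py
```

```text
ang 0.05491559410779023 r 0.11686199877426588 [0.54210058 0.15078237 0.31204968] 7.35
F [-4.9  0.3  7.1] along shut normal(out) 8.624024728602413
```

Emit:
arm_command(
  deltas=[
    {"rx": 0,"ry": 0,"rz": 0,"dx": 0.0004,"dy": 0,"dz": 0.002,"fingers": 0.0},
    {"rx": 0,"ry": 0,"rz": 0,"dx": 0.0004,"dy": 0,"dz": 0.002,"fingers": 0.0},
    {"rx": 0,"ry": 0,"rz": 0,"dx": 0.0004,"dy": 0,"dz": 0.002,"fingers": 0.0},
    {"rx": 0,"ry": 0,"rz": 0,"dx": 0,"dy": 0,"dz": 0,"fingers": 0.0},
  ],
)

```text
time_s: 7.75
position: [0.5595, 0.1509, 0.2952]
tool_rot: [[0.749, 0.002, 0.663], [0.001, -1.0, 0.002], [0.663, -0.0, -0.749]]
ft_force: [-3.7, 0.8, 10.9]
grip_width: 0.014
gripper_force: 58.8
```

```bash
python3 chk.py
```

```text
ang 0.00606875015999786 r 0.11736885951933777 [0.54706419 0.15082332 0.30916187] 7.75
F [-3.7  0.8 10.9] along shut normal(out) 11.28735463943263
```

Emit:
arm_command(
  deltas=[
    {"rx": 0,"ry": 0,"rz": 0,"dx": 0.0002,"dy": 0,"dz": 0.002,"fingers": 0.0},
    {"rx": 0,"ry": 0,"rz": 0,"dx": 0.0002,"dy": 0,"dz": 0.001,"fingers": 0.0},
    {"rx": 0,"ry": 0,"rz": 0,"dx": 0,"dy": 0,"dz": 0,"fingers": 0.0},
  ],
)

```text
time_s: 8.05
position: [0.5612, 0.1509, 0.2935]
tool_rot: [[0.749, 0.003, 0.663], [0.002, -1.0, 0.001], [0.663, 0.0, -0.749]]
ft_force: [-9.4, -0.4, 12.8]
grip_width: 0.0137
gripper_force: 59.4
```

```bash
python3 chk.py
```

```text
ang -0.014483835794022126 r 0.11714381242647004 [0.5488465  0.15082706 0.30752434] 8.05
F [-9.4 -0.4 12.8] along shut normal(out) 15.733145502689176
```

Emit:
arm_command(
  deltas=[
    {"rx": 0,"ry": 0,"rz": 0,"dx": 0.0002,"dy": 0,"dz": 0.002,"fingers": 0.0},
    {"rx": 0,"ry": 0,"rz": 0,"dx": 0,"dy": 0,"dz": 0,"fingers": 0.0},
  ],
)

```text
time_s: 8.25
position: [0.562, 0.151, 0.2933]
tool_rot: [[0.748, 0.003, 0.664], [0.002, -1.0, 0.002], [0.664, 0.0, -0.748]]
ft_force: [-22.2, -1.5, 22.5]
grip_width: 0.0144
gripper_force: 60.2
```

```bash
python3 chk.py; python3 - <<'E'
from h import *
w=env.get_image("wrist");cv2.imwrite("pics/w4.png",cv2.resize(w["color"][60:300,140:460],None,fx=2.4,fy=2.4))
E
```

```text
ang -0.02074214676548225 r 0.11736422567999094 [0.54956041 0.15099958 0.30724613] 8.25
F [-22.2  -1.5  22.5] along shut normal(out) 30.54833839050404
```

View pics/w4.png

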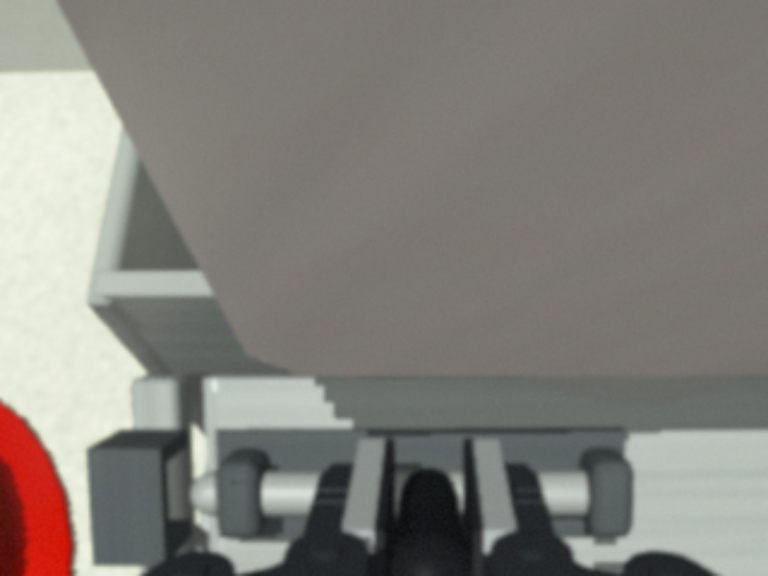

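The guard is on its hard stop (the force jumped to 30 N) and the rod nose lines up with the keeper. Next I'll slide the bolt.

Emit:
arm_command(
  deltas=[
    {"rx": 0,"ry": 0,"rz": 0,"dx": 0,"dy": -0.0025,"dz": 0,"fingers": 0.0},
    {"rx": 0,"ry": 0,"rz": 0,"dx": 0,"dy": -0.0025,"dz": 0,"fingers": 0.0},
    {"rx": 0,"ry": 0,"rz": 0,"dx": 0,"dy": -0.0025,"dz": 0,"fingers": 0.0},
    {"rx": 0,"ry": 0,"rz": 0,"dx": 0,"dy": -0.0025,"dz": 0,"fingers": 0.0},
    {"rx": 0,"ry": 0,"rz": 0,"dx": 0,"dy": 0,"dz": 0,"fingers": 0.0},
  ],
)

```text
time_s: 8.8
position: [0.5619, 0.1614, 0.2933]
tool_rot: [[0.748, 0.003, 0.664], [0.002, -1.0, 0.002], [0.664, 0.0, -0.748]]
ft_force: [-21.9, 1.1, 21.6]
grip_width: 0.014
gripper_force: 60.1
```

Emit:
arm_command(
  deltas=[
    {"rx": 0,"ry": 0,"rz": 0,"dx": 0,"dy": -0.0025,"dz": 0,"fingers": 0.0},
    {"rx": 0,"ry": 0,"rz": 0,"dx": 0,"dy": -0.0025,"dz": 0,"fingers": 0.0},
    {"rx": 0,"ry": 0,"rz": 0,"dx": 0,"dy": -0.0025,"dz": 0,"fingers": 0.0},
    {"rx": 0,"ry": 0,"rz": 0,"dx": 0,"dy": -0.0025,"dz": 0,"fingers": 0.0},
    {"rx": 0,"ry": 0,"rz": 0,"dx": 0,"dy": -0.0025,"dz": 0,"fingers": 0.0},
    {"rx": 0,"ry": 0,"rz": 0,"dx": 0,"dy": 0,"dz": 0,"fingers": 0.0},
  ],
)

```text
time_s: 9.4
position: [0.5618, 0.1731, 0.2933]
tool_rot: [[0.748, 0.003, 0.663], [0.003, -1.0, 0.001], [0.663, 0.001, -0.748]]
ft_force: [-21.6, -6.0, 23.2]
grip_width: 0.0136
gripper_force: 60.1
```

Emit:
arm_command(
  deltas=[
    {"rx": 0,"ry": 0,"rz": 0,"dx": 0,"dy": -0.002,"dz": 0,"fingers": 0.0},
    {"rx": 0,"ry": 0,"rz": 0,"dx": 0,"dy": -0.001,"dz": 0,"fingers": 0.0},
    {"rx": 0,"ry": 0,"rz": 0,"dx": 0,"dy": 0,"dz": 0,"fingers": 0.0},
  ],
)

```text
time_s: 9.7
position: [0.5619, 0.1738, 0.2932]
tool_rot: [[0.749, 0.0, 0.663], [0.004, -1.0, -0.004], [0.663, 0.005, -0.749]]
ft_force: [-23.5, -21.3, 24.0]
grip_width: 0.0136
gripper_force: 60.8
```

```bash
python3 chk.py; python3 - <<'E'
from h import *
w=env.get_image("wrist");cv2.imwrite("pics/w5.png",cv2.resize(w["color"][160:320,180:420],None,fx=2.5,fy=2.5))
E
```

```text
ang -0.020637969253358257 r 0.11730827183062248 [0.54951621 0.17386756 0.30720971] 9.7
F [-23.5 -21.3  24. ] along shut normal(out) 32.57363771032606
```

View pics/w5.png

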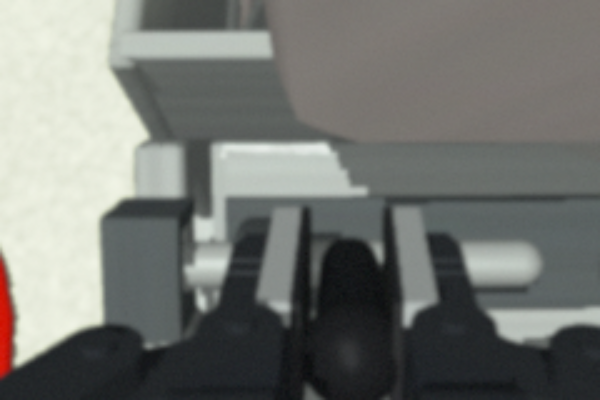

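The bolt rod has entered the keeper (crop 190–230, 265) and met a hard end stop. I'll relax, open slightly and back out.

Emit:
arm_command(
  deltas=[
    {"rx": 0,"ry": 0,"rz": 0,"dx": 0,"dy": 0.0012,"dz": -0.001,"fingers": 0.0},
    {"rx": 0,"ry": 0,"rz": 0,"dx": 0,"dy": 0.001,"dz": -0.001,"fingers": 0.0},
    {"rx": 0,"ry": 0,"rz": 0,"dx": 0,"dy": 0,"dz": 0,"fingers": 0.026},
    {"rx": 0,"ry": 0,"rz": 0,"dx": 0,"dy": 0,"dz": 0,"fingers": 0.026},
    {"rx": 0,"ry": 0,"rz": 0,"dx": 0,"dy": 0,"dz": 0,"fingers": 0.026},
  ],
)

```text
time_s: 10.25
position: [0.5608, 0.1741, 0.2908]
tool_rot: [[0.752, 0.002, 0.659], [0.002, -1.0, 0.001], [0.659, 0.0, -0.752]]
ft_force: [0.5, 0.1, -0.3]
grip_width: 0.0257
gripper_force: 0.0
```

Emit:
arm_command(
  deltas=[
    {"rx": 0,"ry": 0,"rz": 0,"dx": 0,"dy": 0,"dz": -0.008,"fingers": 0.026},
    {"rx": 0,"ry": 0,"rz": 0,"dx": 0,"dy": 0,"dz": -0.015,"fingers": 0.026},
    {"rx": 0,"ry": 0,"rz": 0,"dx": 0,"dy": 0,"dz": -0.015,"fingers": 0.026},
    {"rx": 0,"ry": 0,"rz": 0,"dx": 0,"dy": 0,"dz": -0.02,"fingers": 0.03},
    {"rx": 0,"ry": 0,"rz": 0,"dx": 0,"dy": 0,"dz": -0.03,"fingers": 0.05},
    {"rx": 0,"ry": 0,"rz": 0,"dx": 0,"dy": 0,"dz": -0.032,"fingers": 0.05},
    {"rx": 0,"ry": 0,"rz": 0,"dx": 0,"dy": 0,"dz": 0,"fingers": 0.05},
  ],
)

```text
time_s: 10.95
position: [0.4797, 0.1743, 0.3868]
tool_rot: [[0.746, 0.003, 0.666], [0.002, -1.0, 0.003], [0.666, -0.001, -0.746]]
ft_force: [-0.1, 0.1, 0.3]
grip_width: 0.0499
gripper_force: 0.0
```

```bash
python3 - <<'E'
from h import *
o=env.observe();print(o["time_s"],o["position"],o["ft_force"])
w=env.get_image("wrist");cv2.imwrite("pics/w6.png",cv2.resize(w["color"][100:340,180:500],None,fx=2.4,fy=2.4))
plan([([.42,.02,.37],lean(15),7),([.475,-.137,.25],lean(0),8)])
E
```

```text
10.95 [0.47965875 0.17430735 0.38684054] [-0.14547893  0.14184751  0.27473459]
{"dx":-0.0079,"dy":0.0220,"dz":-0.0042,"rx":-0.000,"ry":-0.066,"rz":0.000},
{"dx":-0.0081,"dy":0.0220,"dz":-0.0037,"rx":-0.000,"ry":-0.066,"rz":0.000},
{"dx":-0.0083,"dy":0.0220,"dz":-0.0031,"rx":-0.000,"ry":-0.066,"rz":0.000},
{"dx":-0.0085,"dy":0.0220,"dz":-0.0026,"rx":-0.000,"ry":-0.066,"rz":0.000},
{"dx":-0.0087,"dy":0.0220,"dz":-0.0020,"rx":-0.000,"ry":-0.066,"rz":0.000},
{"dx":-0.0088,"dy":0.0220,"dz":-0.0014,"rx":-0.000,"ry":-0.066,"rz":0.000},
{"dx":-0.0088,"dy":0.0220,"dz":-0.0008,"rx":-0.000,"ry":-0.066,"rz":0.000},

{"dx":0.0028,"dy":0.0196,"dz":0.0163,"rx":0.000,"ry":-0.033,"rz":0.000},
{"dx":0.0033,"dy":0.0196,"dz":0.0162,"rx":0.000,"ry":-0.033,"rz":0.000},
{"dx":0.0038,"dy":0.0196,"dz":0.0161,"rx":0.000,"ry":-0.033,"rz":0.000},
{"dx":0.0043,"dy":0.0196,"dz":0.0159,"rx":0.000,"ry":-0.033,"rz":0.000},
{"dx":0.0049,"dy":0.0196,"dz":0.0158,"rx":0.000,"ry":-0.033,"rz":0.000},
{"dx":0.0054,"dy":0.0196,"dz":0.0156,"rx":0.000,"ry":-0.033,"rz":0.000},
{"dx":0.0059,"dy":0.0196,"dz":0.0154,"rx":0.000,"ry":-0.033,"rz":0.000},
{"dx":0.0064,"dy":0.0196,"dz":0.0152,"rx":0.000,"ry":-0.033,"rz":0.000},
```

View pics/w6.png

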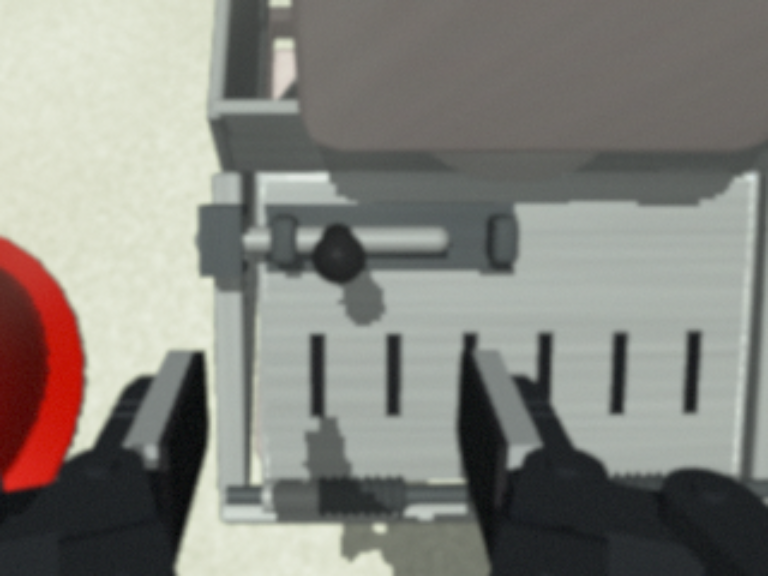

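The guard stays shut on its own. The rod is in the keeper at (240,238) and the knob is next to the left guide at (338,252), so the bolt is home. On to the switch.

Emit:
arm_command(
  deltas=[
    {"rx": 0,"ry": -0.066,"rz": 0,"dx": -0.0079,"dy": 0.022,"dz": -0.0042,"fingers": 0.05},
    {"rx": 0,"ry": -0.066,"rz": 0,"dx": -0.0081,"dy": 0.022,"dz": -0.0037,"fingers": 0.05},
    {"rx": 0,"ry": -0.066,"rz": 0,"dx": -0.0083,"dy": 0.022,"dz": -0.0031,"fingers": 0.05},
    {"rx": 0,"ry": -0.066,"rz": 0,"dx": -0.0085,"dy": 0.022,"dz": -0.0026,"fingers": 0.05},
    {"rx": 0,"ry": -0.066,"rz": 0,"dx": -0.0087,"dy": 0.022,"dz": -0.002,"fingers": 0.05},
    {"rx": 0,"ry": -0.066,"rz": 0,"dx": -0.0088,"dy": 0.022,"dz": -0.0014,"fingers": 0.05},
    {"rx": 0,"ry": -0.066,"rz": 0,"dx": -0.0088,"dy": 0.022,"dz": -0.0008,"fingers": 0.05},
  ],
)

```text
time_s: 11.7
position: [0.4206, 0.0188, 0.3668]
tool_rot: [[0.968, 0.002, 0.252], [0.002, -1.0, 0.001], [0.252, -0.0, -0.968]]
ft_force: [0.0, -0.0, 0.1]
grip_width: 0.0498
gripper_force: 0.0
```

Emit:
arm_command(
  deltas=[
    {"rx": 0,"ry": -0.033,"rz": 0,"dx": 0.0028,"dy": 0.0196,"dz": 0.0163,"fingers": 0.05},
    {"rx": 0,"ry": -0.033,"rz": 0,"dx": 0.0033,"dy": 0.0196,"dz": 0.0162,"fingers": 0.05},
    {"rx": 0,"ry": -0.033,"rz": 0,"dx": 0.0038,"dy": 0.0196,"dz": 0.0161,"fingers": 0.05},
    {"rx": 0,"ry": -0.033,"rz": 0,"dx": 0.0043,"dy": 0.0196,"dz": 0.0159,"fingers": 0.05},
    {"rx": 0,"ry": -0.033,"rz": 0,"dx": 0.0049,"dy": 0.0196,"dz": 0.0158,"fingers": 0.05},
    {"rx": 0,"ry": -0.033,"rz": 0,"dx": 0.0054,"dy": 0.0196,"dz": 0.0156,"fingers": 0.05},
    {"rx": 0,"ry": -0.033,"rz": 0,"dx": 0.0059,"dy": 0.0196,"dz": 0.0154,"fingers": 0.05},
    {"rx": 0,"ry": -0.033,"rz": 0,"dx": 0.0064,"dy": 0.0196,"dz": 0.0152,"fingers": 0.05},
    {"rx": 0,"ry": 0,"rz": 0,"dx": 0,"dy": 0,"dz": 0,"fingers": 0.05},
  ],
)

```text
time_s: 12.6
position: [0.4762, -0.1386, 0.2441]
tool_rot: [[1.0, 0.0, -0.011], [0.0, -1.0, 0.002], [-0.011, -0.002, -1.0]]
ft_force: [-0.1, 0.6, 0.3]
grip_width: 0.0501
gripper_force: 0.0
```

```bash
python3 - <<'E'
from h import *
o=env.observe();print(o["time_s"],o["position"],o["ft_force"],np.round(o["q"],1))
w=env.get_image("wrist");cv2.imwrite("pics/w7.png",w["color"])
for d in env.tip_of("switch_grip",w)[:4]:print(np.round(d["location"],1),round(d["p"],2),atz(w,d["location"],.11))
E
```

```text
12.6 [ 0.47617623 -0.1385794   0.24407833] [-0.1122937   0.60051376  0.31364463] [-29.8  16.1  80.8  -0.2  83.6  60.2]
[320.4 184.2] 0.92 [ 0.47731776 -0.14087389  0.11      ]
[467.3 197.9] 0.67 [ 0.46468187 -0.27367946  0.11      ]
```

View pics/w7.png

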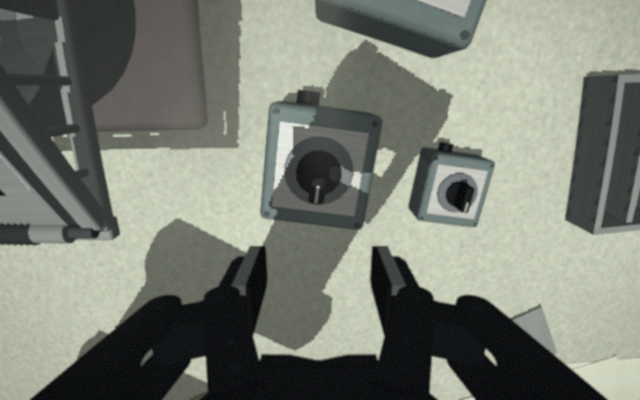

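```bash
python3 - <<'E'
import cv2,numpy as np
c=cv2.imread("pics/w7.png")[90:240,250:400].astype(float)
cv2.imwrite("pics/w7c.png",cv2.resize(np.clip(255*(c/255)**.5,0,255).astype('uint8'),None,fx=4,fy=4,interpolation=cv2.INTER_CUBIC))
E
```

```text
(no output)
```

View pics/w7c.png

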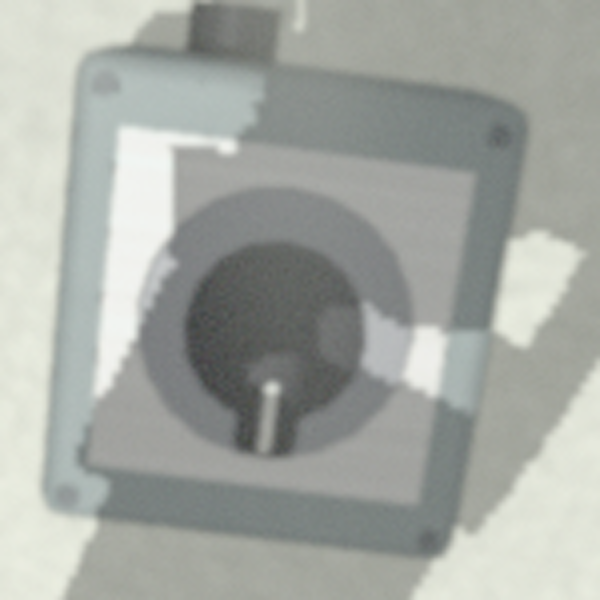

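```bash
python3 - <<'E'
from h import *
w=env.get_image("wrist")
f=lambda u,z:atz(w,(250+u[0]/4,90+u[1]/4),z)
a,b=f((273,385),.117),f((265,450),.117);print(a,b,np.degrees(np.arctan2(*(a-b)[1::-1])))
c=[f(u,.073) for u in((82,52),(522,100),(447,550),(47,512))];print(np.mean(c,0),[np.round(x,3) for x in c])
for i,j in((3,0),(2,1)):print(np.degrees(np.arctan2(*(c[j]-c[i])[1::-1])))
for i,j in((0,1),(3,2)):print(np.degrees(np.arctan2(*(c[j]-c[i])[1::-1]))+90)
print("dial",f((275,322),.085))
E
```

```text
[ 0.47702468 -0.13752633  0.117     ] [ 0.46218261 -0.13578146  0.117     ] -6.705052756336243
[ 0.482897   -0.13780285  0.073     ] [array([ 0.546, -0.093,  0.073]), array([ 0.535, -0.197,  0.073]), array([ 0.42 , -0.183,  0.073]), array([ 0.431, -0.079,  0.073])]
-6.867623385853203
-6.54482541826654
-5.950422287519288
-5.762591842642394
dial [ 0.48379553 -0.13800142  0.085     ]
```

```bash
python3 - <<'E'
from h import *
Q=lean(0,np.radians(-6.5))
plan([([.4825,-.138,.15],Q,6),([.4825,-.138,.093],Q,4)])
E
```

```text
{"dx":0.0012,"dy":0.0002,"dz":0.0162,"rx":0.000,"ry":0.001,"rz":0.019},
{"dx":0.0012,"dy":0.0002,"dz":0.0162,"rx":0.000,"ry":0.001,"rz":0.019},
{"dx":0.0012,"dy":0.0002,"dz":0.0162,"rx":0.000,"ry":0.001,"rz":0.019},
{"dx":0.0011,"dy":0.0002,"dz":0.0162,"rx":0.000,"ry":0.001,"rz":0.019},
{"dx":0.0011,"dy":0.0001,"dz":0.0162,"rx":0.000,"ry":0.001,"rz":0.019},
{"dx":0.0011,"dy":0.0001,"dz":0.0162,"rx":0.000,"ry":0.001,"rz":0.019},

{"dx":0.0000,"dy":0.0000,"dz":0.0143,"rx":0.000,"ry":0.000,"rz":-0.000},
{"dx":0.0000,"dy":0.0000,"dz":0.0142,"rx":0.000,"ry":0.000,"rz":0.000},
{"dx":0.0000,"dy":0.0000,"dz":0.0143,"rx":0.000,"ry":0.000,"rz":0.000},
{"dx":0.0000,"dy":0.0000,"dz":0.0143,"rx":0.000,"ry":0.000,"rz":0.000},
```

Emit:
arm_command(
  deltas=[
    {"rx": 0,"ry": 0.001,"rz": 0.019,"dx": 0.0012,"dy": 0.0002,"dz": 0.0162,"fingers": 0.05},
    {"rx": 0,"ry": 0.001,"rz": 0.019,"dx": 0.0012,"dy": 0.0002,"dz": 0.0162,"fingers": 0.05},
    {"rx": 0,"ry": 0.001,"rz": 0.019,"dx": 0.0012,"dy": 0.0002,"dz": 0.0162,"fingers": 0.05},
    {"rx": 0,"ry": 0.001,"rz": 0.019,"dx": 0.0011,"dy": 0.0001,"dz": 0.0162,"fingers": 0.05},
    {"rx": 0,"ry": 0.001,"rz": 0.019,"dx": 0.0011,"dy": 0.0001,"dz": 0.0162,"fingers": 0.05},
    {"rx": 0,"ry": 0.001,"rz": 0.019,"dx": 0.0011,"dy": 0.0001,"dz": 0.0162,"fingers": 0.05},
    {"rx": 0,"ry": 0,"rz": 0,"dx": 0,"dy": 0,"dz": 0.0142,"fingers": 0.05},
    {"rx": 0,"ry": 0,"rz": 0,"dx": 0,"dy": 0,"dz": 0.0142,"fingers": 0.05},
    {"rx": 0,"ry": 0,"rz": 0,"dx": 0,"dy": 0,"dz": 0.0142,"fingers": 0.05},
    {"rx": 0,"ry": 0,"rz": 0,"dx": 0,"dy": 0,"dz": 0.0142,"fingers": 0.05},
    {"rx": 0,"ry": 0,"rz": 0,"dx": 0,"dy": 0,"dz": 0,"fingers": 0.05},
  ],
)

```text
time_s: 13.85
position: [0.4821, -0.1373, 0.0927]
tool_rot: [[0.994, -0.111, -0.0], [-0.111, -0.994, 0.0], [-0.0, -0.0, -1.0]]
ft_force: [-0.4, 0.5, 0.2]
grip_width: 0.0501
gripper_force: 0.0
```

Emit:
arm_command(
  deltas=[
    {"rx": 0,"ry": 0,"rz": 0,"dx": 0,"dy": 0,"dz": 0,"fingers": 0.0},
    {"rx": 0,"ry": 0,"rz": 0,"dx": 0,"dy": 0,"dz": 0,"fingers": 0.0},
    {"rx": 0,"ry": 0,"rz": 0,"dx": 0,"dy": 0,"dz": 0,"fingers": 0.0},
    {"rx": 0,"ry": 0,"rz": 0,"dx": 0,"dy": 0,"dz": 0,"fingers": 0.0},
    {"rx": 0,"ry": 0,"rz": 0,"dx": 0,"dy": 0,"dz": 0,"fingers": 0.0},
  ],
  squeeze=50,
)

```text
time_s: 14.35
position: [0.4831, -0.1385, 0.0943]
tool_rot: [[0.994, -0.113, 0.003], [-0.113, -0.994, -0.001], [0.003, 0.001, -1.0]]
ft_force: [-1.3, 0.8, 5.4]
grip_width: 0.0131
gripper_force: 49.8
```

Emit:
arm_command(
  deltas=[
    {"rx": 0,"ry": 0,"rz": 0.05,"dx": 0,"dy": 0,"dz": -0.002,"fingers": 0.0},
    {"rx": 0,"ry": 0,"rz": 0.09,"dx": 0,"dy": 0,"dz": 0,"fingers": 0.0},
    {"rx": 0,"ry": 0,"rz": 0.09,"dx": 0,"dy": 0,"dz": 0,"fingers": 0.0},
    {"rx": 0,"ry": 0,"rz": 0.09,"dx": 0,"dy": 0,"dz": 0,"fingers": 0.0},
    {"rx": 0,"ry": 0,"rz": 0.09,"dx": 0,"dy": 0,"dz": 0,"fingers": 0.0},
    {"rx": 0,"ry": 0,"rz": 0.09,"dx": 0,"dy": 0,"dz": 0,"fingers": 0.0},
    {"rx": 0,"ry": 0,"rz": 0.09,"dx": 0,"dy": 0,"dz": 0,"fingers": 0.0},
    {"rx": 0,"ry": 0,"rz": 0.09,"dx": 0,"dy": 0,"dz": 0,"fingers": 0.0},
    {"rx": 0,"ry": 0,"rz": 0.09,"dx": 0,"dy": 0,"dz": 0,"fingers": 0.0},
    {"rx": 0,"ry": 0,"rz": 0.09,"dx": 0,"dy": 0,"dz": 0,"fingers": 0.0},
    {"rx": 0,"ry": 0,"rz": 0.09,"dx": 0,"dy": 0,"dz": 0,"fingers": 0.0},
    {"rx": 0,"ry": 0,"rz": 0.09,"dx": 0,"dy": 0,"dz": 0,"fingers": 0.0},
  ],
)

```text
time_s: 15.55
position: [0.4822, -0.1395, 0.0945]
tool_rot: [[0.404, -0.915, -0.001], [-0.915, -0.404, -0.003], [0.002, 0.002, -1.0]]
ft_force: [-1.5, -9.8, -12.1]
grip_width: 0.0128
gripper_force: 51.3
```

```bash
python3 - <<'E'
from h import *
o=env.observe();R=np.array(o["tool_rot"]);print(np.degrees(np.arctan2(R[1,0],R[0,0])),o["wrist_torque"],o["ft_force"],np.round(o["q"],1),o["grip_width"])
E
```

```text
-66.19644467825991 [-1.59887972  0.21716009  0.04130803] [ -1.51518983  -9.79360088 -12.07820109] [-29.6  25.7  93.7  -0.2  60.5 126.7] 0.01281412569853311
```

Emit:
arm_command(
  deltas=[
    {"rx": 0,"ry": 0,"rz": 0.04,"dx": 0,"dy": 0,"dz": 0,"fingers": 0.0},
    {"rx": 0,"ry": 0,"rz": 0.04,"dx": 0,"dy": 0,"dz": 0,"fingers": 0.0},
    {"rx": 0,"ry": 0,"rz": 0,"dx": 0,"dy": 0,"dz": 0,"fingers": 0.0},
  ],
)

```text
time_s: 15.85
position: [0.482, -0.1391, 0.0946]
tool_rot: [[0.334, -0.943, -0.001], [-0.943, -0.334, -0.003], [0.002, 0.002, -1.0]]
ft_force: [-1.6, -7.4, -9.4]
grip_width: 0.013
gripper_force: 62.8
```

```bash
python3 - <<'E'
from h import *
o=env.observe();R=np.array(o["tool_rot"]);print(np.degrees(np.arctan2(R[1,0],R[0,0])),o["wrist_torque"],o["ft_force"])
E
```

```text
-70.49585174033031 [-1.13177458  0.18551489  1.14047298] [-1.63963217 -7.39601022 -9.36307065]
```

The torque is up to 1.1 Nm, so the switch is on its stop. I'll ease off, open and lift away.

Emit:
arm_command(
  deltas=[
    {"rx": 0,"ry": 0,"rz": -0.04,"dx": 0,"dy": 0,"dz": 0,"fingers": 0.0},
    {"rx": 0,"ry": 0,"rz": 0,"dx": 0,"dy": 0,"dz": 0,"fingers": 0.045},
    {"rx": 0,"ry": 0,"rz": 0,"dx": 0,"dy": 0,"dz": 0,"fingers": 0.045},
    {"rx": 0,"ry": 0,"rz": 0,"dx": 0,"dy": 0,"dz": 0,"fingers": 0.045},
    {"rx": 0,"ry": 0,"rz": 0,"dx": 0,"dy": 0,"dz": 0,"fingers": 0.045},
    {"rx": 0,"ry": 0,"rz": 0,"dx": 0,"dy": 0,"dz": -0.02,"fingers": 0.045},
    {"rx": 0,"ry": 0,"rz": 0,"dx": 0,"dy": 0,"dz": -0.03,"fingers": 0.045},
    {"rx": 0,"ry": 0,"rz": 0,"dx": 0,"dy": 0,"dz": -0.04,"fingers": 0.045},
    {"rx": 0,"ry": 0,"rz": 0,"dx": 0,"dy": 0,"dz": -0.04,"fingers": 0.045},
    {"rx": 0,"ry": 0,"rz": 0,"dx": 0,"dy": 0,"dz": 0,"fingers": 0.045},
  ],
)

```text
time_s: 16.85
position: [0.4843, -0.1389, 0.2303]
tool_rot: [[0.37, -0.929, 0.01], [-0.929, -0.37, -0.006], [0.009, -0.007, -1.0]]
ft_force: [-0.0, -0.3, 1.0]
grip_width: 0.0451
gripper_force: 0.0
```

```bash
python3 - <<'E'
from h import *
o=env.observe();print(o["time_s"],o["position"],o["ft_force"])
w=env.get_image("wrist")["color"];t=env.get_image("top")["color"]
a=cv2.resize(w,(400,250));b=cv2.resize(t[120:245,200:400],(400,250))
v=np.vstack([a,b]).astype(float);cv2.imwrite("pics/end.png",(255*(v/255)**.6).astype('uint8'))
E
```

```text
16.85 [ 0.48428381 -0.13894216  0.23033812] [-0.00207268 -0.34502969  1.03212784]
```

View pics/end.png

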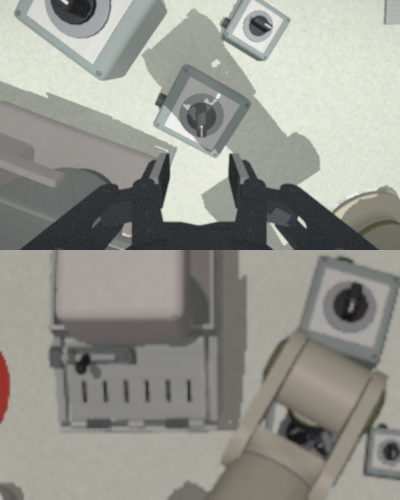

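The switch bar, at (201,120), has turned relative to its box and lines up with the tool. The guard is still shut and bolted in the lower picture (knob at 85,365). Handing in.

```bash
python3 -c "
from rig import env
print(env.close_job())"
```

```text
the job is handed in; nothing more can be done
None
```

The guard is shut and stays shut on the bolt alone, the switch was then turned clockwise to its stop, and the job was handed in at about 17 s; no verdict came back.

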